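# Slide the drip tray round the counter fittings and click it into the juice dispenser

## Task

The white drip tray of the juice dispenser, whose base stands on the counter, has been left at the right-hand end of the counter: slide it along the counter, without lifting it and without it or you touching the round glass rinser, the sachet caddy or the lid box, until it stands before the dispenser's empty tray bay, then push it back-end first straight into the bay until both side catches have clicked into it, and press it for a moment against the rubber buffer of the stop, so that the buffer gives. Push by feel and never hard (the brittle tray stands 25 N), as where along the bay the stop is set differs from machine to machine. Leave the tumbler, jar and spoon alone and let go of the tray at the end.

Things in the scene. Friction and masses are not known exactly. Their poses are not given: they have to be found in the camera images.
- tray_center (a point): centre (half-way up) of the loose drip tray: flat white plastic block with a cream slotted top, 120 mm long (its x), 110 mm wide (y), 38 mm high, 0.2 to 0.42 kg, flat on the counter (friction 0.5 to 0.7). Its +x end is the back, with a small black hole in the top; it enters the bay first. Its sides are flat and upright; pushed low down it slides, pushed high it wants to tip. Brittle: more than 25 N of push or squeeze breaks it
- tray_notch (a point): point on the tray's middle line, level with its centre, 5 mm towards the back (tray x = +5 mm): here each long side has its catch notch, 18 mm long, 7 mm deep, only in the lowest 20 mm; above that the sides are unbroken
- dispenser: base of a juice dispenser (housing and tank off for cleaning), fixed. Origin on the counter, on the middle line of the tray bay, at its mouth (front end of the straight guides); +x points into the bay, away from the robot (yaw within 0.08 rad), y left, z up. White base block behind: x 0.145 to 0.395, 0.29 m wide, 0.08 m high. With the tray home, its centre lies between x = 0 and +40 mm, its front at least 15 mm out of the mouth
- bay_guides (a point): point on the bay's middle line at the mouth, 27.5 mm up: mid-height of two straight steel guides (21 to 34 mm above the counter), inner faces 113 mm apart (1.5 mm beside the tray on each side), running from here to the base block. Flared lead-ins begin 22 mm before the mouth, opening to about 130 mm
- bay_back (a point): point on the bay's middle line 80 mm inside the mouth, on the counter: the stop stands near here, but up to 20 mm nearer or deeper on each machine, not measured. It is a dark cross-bar with a 50 mm wide rubber buffer in front: springy, see buffer. The catches are mounted on it and move with it
- catch_left (a joint): sprung roller catch on the left (+y) of the bay: upright steel roller, 24 mm diameter, 55 mm in front of the buffer, standing 3 mm into the tray's way. In m: 0 = sprung in (nothing there, or clicked into the tray's notch), about 0.003 (at most 0.009) while the tray's side presses it outward. Passing both catches takes about 3 N on top of sliding friction; once clicked they hold the tray
- buffer (a joint): the rubber buffer on the stop, met squarely by the back of the tray when it is home. Value in m: 0 = free, growing as it is pressed into the bay: about 4 N per mm up to 0.003, then hard. A good press (about 0.5 to 2 mm, which with friction takes some 8 to 20 N on the tray) held for a moment proves that the tray is home; let go, it springs back and the tray stays in its catches
- catch_right (a joint): the same catch on the right (-y) side of the bay, growing as it is pressed outward (to -y)
- rinser: glass rinser fixed to the counter: round steel disc, 110 mm diameter, 41 mm high, origin at the centre of its underside. Not to be touched
- caddy: sachet caddy fixed to the counter: dark steel open box, 50 mm (its x) by 110 mm (its y), 50 mm high, origin at the centre of its underside. Not to be touched
- lid_box: lid box fixed to the counter: grey box with a black cover, 89 mm (x) by 79 mm (y), 60 mm high over its knob, origin at the centre of its underside. Not to be touched
- tumbler: loose steel tumbler, 72 mm diameter, 95 mm high, origin at the centre of its underside; leave alone
- jar: loose small glass jar, 60 mm diameter, 75 mm high, origin at the centre of its underside; leave alone
- spoon: loose spoon lying along its x on the counter, about 0.2 m long; leave alone
Mind the look-alikes: they are no part of the job. Of the things that look like the part that bears catch_left, take the one that is farthest to the robot's right at the start.

How it is judged (in metres and radians):
On the way, in this order (a step that is already met when the one before it is completed fails the run):
1. the tray stands in front of the bay, on its middle line, not yet at the catches (y of tray_center in the frame of dispenser between -0.015 and 0.015 m and x of tray_center in the frame of dispenser below -0.05 m and angle between the x axis of tray_center and the x axis of dispenser, either way round below 0.3 rad), for 0.05 s.
2. the tray is pressed home against the stop: the rubber buffer gives by at least 0.5 mm (value of joint buffer above 0.0005 m and x of tray_center in the frame of dispenser above -0.01 m), for 0.2 s.
At the end, for the whole second after the job is handed in: the tray lies flat in the bay, back end inward (centre no more than 10 mm short of the mouth, within 6 mm of the middle line, square within 0.06 rad), both catches sprung back into its notches (within 1.2 mm of rest), at rest and not touched by the fingers (value of joint each of catch_left, catch_right below 0.0012 m and x of tray_center in the frame of dispenser above -0.01 m and y of tray_center in the frame of dispenser between -0.006 and 0.006 m and angle between the x axis of tray_center and the x axis of dispenser, either way round below 0.06 rad and height (world z) of tray_center below 0.024 m and linear speed of tray below 0.01 m/s and contact force between tray and the fingers below 0.1 N).
It fails at once if the fingers press on the tray with more than 25 N (contact force between tray and the fingers above 25 N).
It fails at once if the tray is lifted or tipped off the counter (centre more than 12 mm up) (height (world z) of tray_center above 0.031 m).
It fails at once if the tray or the robot touches the rinser, the caddy or the lid box (contact force between any of tray, the arm, the fingers and rinser above 0.3 N or contact force between any of tray, the arm, the fingers and caddy above 0.3 N or contact force between any of tray, the arm, the fingers and lid_box above 0.3 N).
It fails at once if the tumbler, jar or spoon is moved by more than 15 mm (distance of any of tumbler, jar, spoon from where it was at the start of the episode above 0.015 m).
It also fails if it takes over 72 s, if anything falls off the work surface, if the arm or the gripper's body presses on something with over 40 N, if the wrist force passes 120 N, or if a joint passes its speed limit or range.

## Robot

A 7-joint arm with a two-finger parallel gripper is mounted at the origin on the work surface. World frame = base frame: x ahead of the robot, y to its left, z up, the work surface at z = 0. Lengths are in m, angles in degrees, forces in N, time in s.
With the tool pointing down it reaches from about 0.425 to 0.875 m from the base axis. Payload 4.7 kg.
Tool frame: the origin (TCP) lies on the centre line of the jaws, within the pads' length; the fingertips stand env.nose_length ahead of it and the grasp point (between the pads) lies 8 mm behind it (env.nose_length is the distance from the TCP to the fingertips, in m); y points along the fingers, z is the direction in which the jaws open and shut, and the axes are right-handed (so a half turn about y gives the same grasp; the last joint's range is limited). The gripper opens to 87 mm and grips with 3 to 60 N. Pads are 19 mm wide; open, the fingers measure 117 mm over their backs; the gripper's body (75 mm by 190 mm) begins 51 mm behind the grasp point.
Start: joints at [70.136, 18.392, -4.016, 83.108, 1.295, 78.541, -3.26], TCP at [0.229, -0.608, 0.201] pointing down, gripper open.
Joint ranges: [-163.93, 163.93], [-17.29, 119.83], [-79.2, 71.16], [3.27, 140.29], [-89.18, 269.18], [5.43, 117.66], [-154.24, 154.24]. Speed limits (degrees/s): [147.25, 147.25, 180, 180, 180, 180, 180].

## Interface

Orientations are given as [roll, pitch, yaw] about the fixed x, y, z axes, in that order (R = Rz(yaw) Ry(pitch) Rx(roll)).
In Python, from cell import env, read_camera, camera_info, job, models gives the robot as it stands.
- The arm moves only by the tool move_arm, never from a script. Its argument "moves" is a list of rows, each a list of 6 numbers: the shift along the tool's x, y, z in mm, then the turn, a rotation vector about the tool's x, y, z in degrees. In form: [[x, y, z, ax, ay, az], ...]. A call has 1 to 20 rows; each row is the pose to reach, as a shift and turn from the pose commanded when the call began, along the tool's axes at that moment; what a row does not reach only later rows make up. A row lasts 1/12 s, in which the tool goes at most 41.7 mm and 7.16 degrees, less where a joint would pass 70% of its speed; a pose out of reach is approached as far as the arm can. A call with a gripper value outside its range is refused whole. "claw" is the finger opening in mm, from 0 to 87, set as the call begins (left out, the last holds). The fingers move at their own pace and stop on an object; "newtons" is the grip in N (left out, the last holds). Time passes only in rows, so rows that repeat a pose let the fingers close. It gives the time, the measured TCP pose, the force and the opening at its end, in the units of the state.
- env.get_obs(): the state, without advancing time (a new reading comes with each control period).
- read_camera(name): name is "side" or "top"; returns (picture, depth): 400x640x3 uint8, red, green, blue; 400x640 float32, m along the optical axis (not along the pixel's ray), 0 where there is no reading.
- camera_info(name): a dict with "fx", "fy", "cx", "cy" (pixels), "R" (3x3) and "t" (3): a world point X has camera coordinates R X + t. Camera axes: x right, y down, z forward; pixel columns grow to the right and rows downward; lengths in m; the calibration is good to about 2 mm. A picture is of the moment at which its call begins. camera_info takes no time and is no camera call.
- job.sign_off(): hands the job in, once; it reports no verdict.
Trained networks look in the newest picture that a camera, given by its name, has taken for a name from the list of things; names that differ only in an ending like _2 or _b are one class to them, and where a whole thing is asked for, a point or a joint stands for the part that bears it (a point fixed in the world has none). Each returns a list of dicts, best first, with "score" (0 to 1); they miss things now and then, are a little off and sometimes report something else, mostly with a low value. They report only what shows in the picture. A call takes as long as a camera call. They do not tell look-alikes from the thing itself.
- models.spot_in(target, camera): "point" ([x, y, z] in m, in world coordinates, good to about 4 mm: the middle of the surface that is visible of it).
- models.cut_out(target, camera): "mask" (400x640 bool, what is visible of it).
The state is a dict: "time_s": time; "qpos": joint angles; "joint_velocities": joint speeds; "effort": joint torques, N m; "tool_pos": TCP position; "tool_rot": TCP orientation; "force": force on the tool from outside, world axes, zero at the start; "wrist_torque": the same for the moment, N m; "grip_width": finger opening in m.
Only numpy, scipy, OpenCV 4.12 (cv2) and the standard library are available. Lean on these libraries where they do the work, as an engineer would, in place of code of your own. Each camera call takes 0.05 s, during which the arm holds its last target.

## Working session

There is one attempt and no reset: what is moved stays moved. The work goes in short steps, Python scripts to look and compute and a tool call to move; the robot and the scene stay as the last step left them, time stands still between calls to the robot, and variables do not carry over. Pictures are saved under pics/ and viewed, and the job is handed in when it is done.

Besides the shell and the picture viewer there is one more tool, called after "Emit:" as name([rows], argument=value, ...), one row to a line, values as JSON. move_arm: Moves the arm, as the interface text tells. Its arguments: {"type":"object","properties":{"moves":{"type":"array","items":{"type":"array","items":{"type":"number"}}},"claw":{"type":"number"},"newtons":{"type":"number"}},"required":["moves"]}

```bash
ls; mkdir -p pics
python3 - <<'E'
from cell import env, read_camera, camera_info, job, models
import cv2
print(env.get_obs(), env.nose_length)
for c in("side","top"):
    p,d=read_camera(c); cv2.imwrite(f"pics/{c}0.png",p[:,:,::-1]); print(camera_info(c))
E
```

```text
pics
{'time_s': 0.0, 'qpos': array([70.13601099, 18.43858169, -4.01494148, 83.17255525,  1.2946264 ,
       78.54081915, -3.25882767]), 'joint_velocities': array([ 0.04081745, -0.02198938,  0.02551401, -0.07059592,  0.06639536,
        0.0612801 , -0.03904216]), 'effort': array([-5.16740620e-04, -4.91288245e+01, -4.03890945e-01, -3.12530172e+01,
       -6.39386172e-02,  4.36903350e-02,  1.60134718e-04]), 'tool_pos': array([ 0.22920394, -0.60763351,  0.20018744]), 'tool_rot': array([-9.01067399e+01, -5.46805036e-03, -1.59325770e+02]), 'force': array([-0.05496785, -0.16627262, -0.82181267]), 'wrist_torque': array([0.01664085, 0.02003803, 0.05817622]), 'grip_width': 0.08690361472563574} 0.011
{'fx': 395.0530842232758, 'fy': 395.0530842232758, 'cx': 322.78142514525916, 'cy': 200.90065950856516, 'R': array([[ 0.99957899, -0.0289206 , -0.00233193],
       [-0.02386179, -0.77368172, -0.63312495],
       [ 0.01650618,  0.63291405, -0.77404609]]), 't': array([-0.55597674,  0.14171223,  1.05581827])}
{'fx': 466.72293156290124, 'fy': 466.72293156290124, 'cx': 325.73477952294365, 'cy': 200.83954733221455, 'R': array([[ 0.01728328, -0.9997558 , -0.01377024],
       [-0.99400387, -0.01569336, -0.10821284],
       [ 0.10797031,  0.01555795, -0.99403238]]), 't': array([0.13777457, 0.58621224, 1.43278853])}
```

View pics/side0.png

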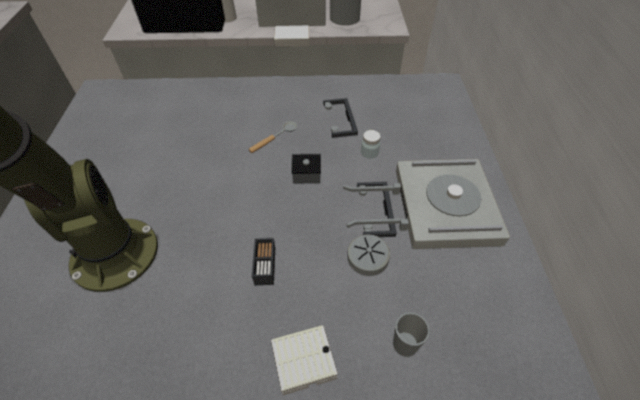

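View pics/top0.png

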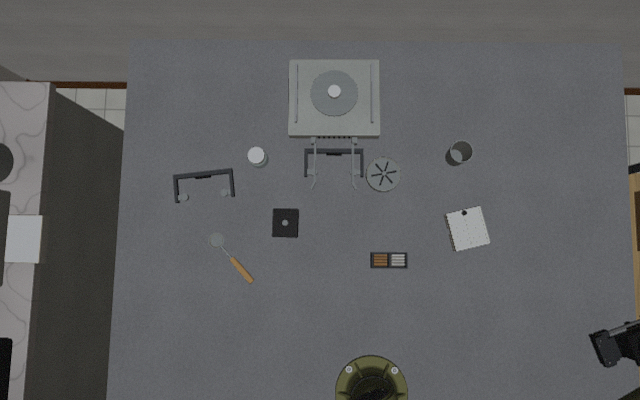

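Run:
```python
from cell import env, read_camera, camera_info, job, models
for c in("side","top"):
  for n in ["tray_center","dispenser","catch_left","catch_right","buffer","rinser","caddy","lid_box","tumbler","jar","spoon"]:
    print(c,n,[(x["point"].round(3) if hasattr(x["point"],'round') else x["point"],round(float(x["score"]),2)) for x in models.spot_in(n,c)])
print(env.get_obs()["time_s"])
```

```text
side tray_center [([0.5071, -0.3004, 0.0384], 0.94)]
side dispenser [([0.8931, 0.088, 0.0563], 0.94), ([0.6709, -0.0496, 0.0379], 0.19)]
side catch_left [([0.5917, 0.606, 0.0172], 0.62), ([0.516, 0.2471, 0.0556], 0.57), ([0.6776, 0.1862, 0.019], 0.44)]
side catch_right [([0.678, 0.0577, 0.0201], 0.42)]
side buffer [([0.7366, 0.1255, 0.0213], 0.43)]
side rinser [([0.8952, 0.0905, 0.055], 0.75), ([0.673, -0.0488, 0.0377], 0.73)]
side caddy [([0.4002, -0.0487, 0.0397], 0.59), ([0.7348, 0.127, 0.0206], 0.33)]
side lid_box [([0.5137, 0.2508, 0.0564], 0.94)]
side tumbler [([0.7403, -0.2547, 0.0578], 0.71)]
side jar [([0.7135, 0.3488, 0.0534], 0.89)]
side spoon [([0.3996, 0.4383, 0.0122], 0.77)]
top tray_center [([0.5054, -0.2874, 0.0328], 0.68), ([0.6704, -0.0279, 0.0358], 0.17)]
top dispenser [([0.8974, 0.1263, 0.0604], 0.59)]
top catch_left [([0.7385, 0.1278, 0.0161], 0.6)]
top catch_right [([0.6811, 0.0556, 0.0222], 0.52), ([0.6116, 0.4691, 0.0191], 0.47)]
top buffer [([0.661, 0.5458, 0.0211], 0.61), ([0.7401, 0.1249, 0.0174], 0.43)]
top rinser [([0.6701, -0.0283, 0.0388], 0.94)]
top caddy [([0.5054, -0.286, 0.0363], 0.69), ([0.4037, -0.0413, 0.036], 0.62), ([0.6697, -0.0305, 0.0366], 0.58)]
top lid_box [([0.7392, 0.1281, 0.0166], 0.61), ([0.5161, 0.2759, 0.058], 0.55)]
top tumbler [([0.742, -0.2695, 0.0538], 0.9)]
top jar [([0.718, 0.3614, 0.0799], 0.52)]
top spoon [([0.4186, 0.4652, 0.014], 0.7)]
1.2
```

The pictures show these things:
- **Tray:** white, side (304,357), top (467,228), with its black hole at top (464,212), towards +x.
- **Bays:** the dispenser's bay is at top (334,165). A look-alike stop assembly stands at top (204,185), left of it, with no dispenser.

The real catches are the ones farthest to the right, at the dispenser. The two cameras disagree by 1–2 cm in y, so I'll measure with depth.

```bash
cat > h.py <<'E'
import numpy as np, cv2
from cell import env, read_camera, camera_info, job, models
def cloud(c):
    p,d=read_camera(c); k=camera_info(c); v,u=np.mgrid[0:400,0:640]
    X=np.stack([(u-k["cx"])/k["fx"]*d,(v-k["cy"])/k["fy"]*d,d],-1)
    W=(X-k["t"])@k["R"]; W[d==0]=np.nan
    return p,d,W
def pix(c,P):
    k=camera_info(c); q=k["R"]@np.array(P)+k["t"]; return k["fx"]*q[0]/q[2]+k["cx"],k["fy"]*q[1]/q[2]+k["cy"]
def ray(c,u,v,z):
    k=camera_info(c); C=-k["R"].T@k["t"]; r=k["R"].T@np.array([(u-k["cx"])/k["fx"],(v-k["cy"])/k["fy"],1.]); return C+r*(z-C[2])/r[2]
E
python3 - <<'E'
from h import *
for c in("side","top"):
    p,d,W=cloud(c); np.savez(f"{c}.npz",p=p,W=W)
    z=W[...,2]
    m=(abs(W[...,0]-.55)<.3)&(abs(W[...,1])<.25)
    print(c,"table z",np.nanmedian(z[m]))
    # boxes by height region
    for n,(x,y,r,h) in dict(tray=(.505,-.29,.1,.03),rinser=(.67,-.035,.068,.03),caddy=(.40,-.045,.08,.04),lid=(.515,.26,.08,.03),base=(.9,.11,.22,.06),tumbler=(.74,-.26,.06,.08)).items():
        m=(np.hypot(W[...,0]-x,W[...,1]-y)<r)&(z>h)&(z<.11)
        P=W[m][:,:2]; 
        rc=cv2.minAreaRect(P.astype(np.float32)*1000); print(n,len(P),np.round(rc[0],1),np.round(rc[1],1),round(rc[2],1),"z",np.median(z[m]).round(3))
for c,b in (("top",(290,420,120,200)),("side",(330,450,150,280))):
    p=read_camera(c)[0][:,:,::-1]
    q=p[b[2]:b[3],b[0]:b[1]]; cv2.imwrite(f"pics/{c}_bay.png",cv2.resize(q,None,fx=4.5,fy=4.5,interpolation=cv2.INTER_CUBIC))
q=read_camera("top")[0][200:255,435:500,::-1];cv2.imwrite("pics/top_tray.png",cv2.resize(q,None,fx=8,fy=8,interpolation=cv2.INTER_CUBIC))
E
```

```text
side table z 0.0011009073263204988
tray 2953 [ 505.  -293.4] [119.9 110.7] 14.4 z 0.039
rinser 1185 [673.8 -32.1] [107.3 106.5] 85.4 z 0.038
caddy 401 [402.9 -48.6] [ 50.3 111.3] 0.5 z 0.047
lid 694 [512.4 272.8] [88.9 81.5] 0.3 z 0.055
base 3130 [911.2 126.6] [243.  281.2] 0.4 z 0.066
tumbler 369 [ 735. -261.] [71.8 69.1] 79.3 z 0.093
top table z -0.0004261532688323217
tray 1366 [ 506.5 -293.1] [120.3 110.7] 14.9 z 0.037
rinser 855 [674.  -31.9] [104.9 106.4] 45.9 z 0.037
caddy 186 [404.7 -49.4] [ 45.7 110.5] 1.0 z 0.046
lid 738 [514.4 273.3] [87.2 78.5] 1.0 z 0.054
base 2528 [911.8 127.7] [246.  285.4] 0.5 z 0.065
tumbler 144 [ 736.1 -261.5] [68.4 70.5] 8.8 z 0.092
```

View pics/top_bay.png

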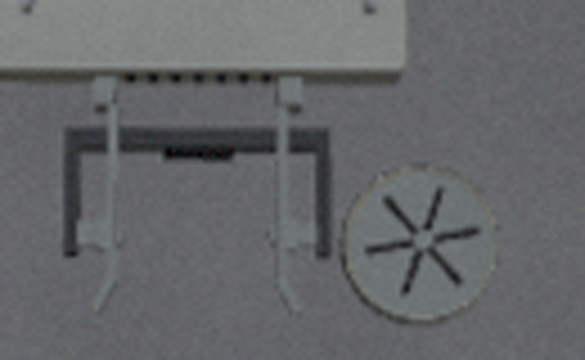

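View pics/side_bay.png

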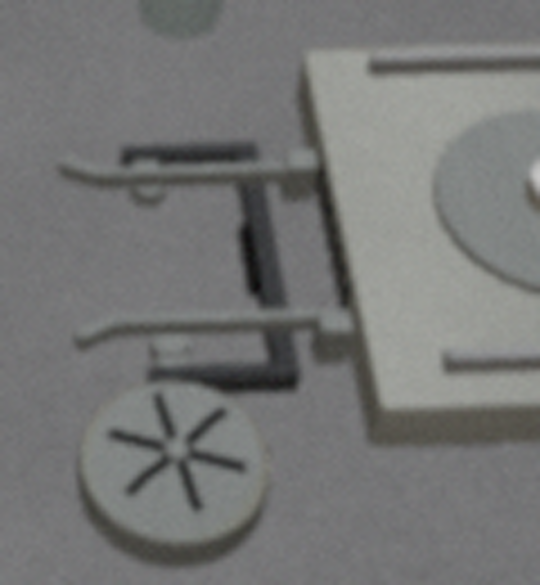

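View pics/top_tray.png

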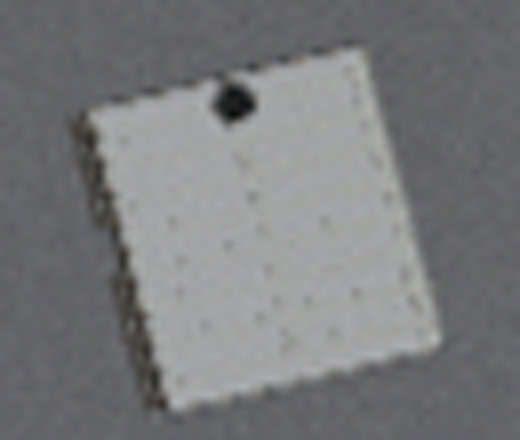

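The tray is at about (0.505, −0.293), yaw about +14.5°, with the hole at the +x end. In the bay crop the guides run up at crop x≈112 and 282, and the rinser sits close to the right-hand catch. Next I'll measure the bay axis.

Run:
```python
from h import *
# guide lines from top picture: bright edges per row, at z=.034
for i in range(1): 
    p=np.mean([read_camera("top")[0].astype(float) for _ in range(4)],0).mean(2)
for v in range(140,190,3):
    r=p[v,300:366]; b=np.median(r)
    out=[]
    for lo,hi in((308,322),(345,360)):
        s=np.clip(p[v,lo:hi]-np.median(p[200:210,300:360])-6,0,None)
        if s.sum()>0:
            u=(s*np.arange(lo,hi)).sum()/s.sum(); out.append(ray("top",u,v,.034)[:2].round(4))
    print(v,out)
for c in("side","top"):
    W=np.load(c+".npz")["W"]; x,y,z=W[...,0],W[...,1],W[...,2]
    for n,(a,b,e,f) in dict(L=(.64,.78,.155,.21),R=(.64,.78,.05,.1)).items():
        m=(x>a)&(x<b)&(y>e)&(y<f)&(z>.028)&(z<.042)
        for q in np.arange(.60,.78,.02):
            k=(y>e)&(y<f)&(z>.028)&(z<.042)&(abs(x-q)<.01)
            if k.sum()>2: print(c,n,round(q,2),k.sum(),np.median(y[k]).round(4),np.median(z[k]).round(3))
    # base front-face and sides
    m=(z>.055)&(x>.75)&(x<1.06)&(abs(y-.127)<.17)
    P=W[m][:,:2]; rc=cv2.minAreaRect(P.astype(np.float32)*1000); print(c,cv2.boxPoints(rc).round(1).tolist())
    m=(z>.008)&(z<.02)&(abs(y-.127)<.02)&(x>.68)&(x<.775); print(c,"bar/buffer x",np.percentile(x[m],[5,50,95]).round(4))
```

```text
140 [array([0.7779, 0.1929]), array([0.7797, 0.0598])]
143 []
146 [array([0.7585, 0.1856]), array([0.7602, 0.0655])]
149 [array([0.7488, 0.1847]), array([0.7505, 0.0669])]
152 [array([0.7391, 0.1844]), array([0.7408, 0.0668])]
155 [array([0.7294, 0.1854]), array([0.7311, 0.0654])]
158 [array([0.7197, 0.1854]), array([0.7215, 0.0643])]
161 [array([0.7101, 0.1868]), array([0.7119, 0.0641])]
164 [array([0.7004, 0.1866]), array([0.7022, 0.0645])]
167 [array([0.6908, 0.1864]), array([0.6926, 0.0645])]
170 [array([0.6811, 0.1954]), array([0.6831, 0.0552])]
173 [array([0.6714, 0.1961]), array([0.6736, 0.0532])]
176 [array([0.662 , 0.1839]), array([0.6638, 0.0647])]
179 [array([0.6524, 0.1847]), array([0.6543, 0.0641])]
182 [array([0.6428, 0.1867]), array([0.6447, 0.0638])]
185 [array([0.6332, 0.1913]), array([0.6352, 0.06  ])]
188 [array([0.6236, 0.1945]), array([0.6258, 0.0542])]
side L 0.62 8 0.194 0.033
side L 0.64 27 0.1877 0.033
side L 0.66 20 0.1841 0.033
side L 0.68 24 0.1848 0.033
side L 0.7 23 0.1862 0.034
side L 0.72 21 0.1859 0.034
side L 0.74 23 0.1844 0.033
side L 0.76 21 0.186
[... 461 characters left out ...]
e bar/buffer x [0.7346 0.7432 0.7548]
top L 0.62 5 0.1947 0.032
top L 0.64 18 0.1886 0.033
top L 0.66 17 0.1857 0.034
top L 0.68 12 0.1846 0.034
top L 0.7 12 0.185 0.032
top L 0.72 14 0.1855 0.033
top L 0.74 11 0.1872 0.034
top L 0.76 11 0.1847 0.033
top L 0.78 38 0.1913 0.033
top R 0.62 5 0.0562 0.034
top R 0.64 15 0.0625 0.034
top R 0.66 17 0.0659 0.034
top R 0.68 21 0.0662 0.034
top R 0.7 17 0.0664 0.032
top R 0.72 15 0.0664 0.033
top R 0.74 18 0.0668 0.032
top R 0.76 16 0.0669 0.031
top R 0.78 29 0.0612 0.034
top [[788.0999755859375, 270.8999938964844], [789.9000244140625, -16.5], [1039.199951171875, -15.0], [1037.4000244140625, 272.3999938964844]]
top bar/buffer x [0.7374 0.7471 0.7569]
```

```bash
cat >> h.py <<'E'
from scipy.spatial.transform import Rotation as Ro
def go(x,y,z,yaw):
    o=env.get_obs(); R=Ro.from_euler("xyz",o["tool_rot"],degrees=True)
    T=Ro.from_euler("xyz",[-90,0,yaw],degrees=True)
    d=R.inv().apply((np.array([x,y,z])-o["tool_pos"])*1000); w=(R.inv()*T).as_rotvec(degrees=True)
    print(o["time_s"],o["tool_pos"].round(4),o["tool_rot"].round(2),o["force"].round(2)); print("move",d.round(1),w.round(2))
E
python3 -c "
from h import *
go(.507,-.41,.12,-93)"
```

```text
1.65 [ 0.2294 -0.6082  0.2013] [ -89.99   -0.   -159.33] [-0.34 -0.85  0.39]
move [-329.7   81.3  -87.4] [-0.000e+00 -6.633e+01  1.000e-02]
```

Emit:
move_arm([
  [-330,0,-87,0,-66.3,0],
  [-330,0,-87,0,-66.3,0],
  [-330,0,-87,0,-66.3,0],
  [-330,0,-87,0,-66.3,0],
  [-330,0,-87,0,-66.3,0],
  [-330,0,-87,0,-66.3,0],
  [-330,0,-87,0,-66.3,0],
  [-330,0,-87,0,-66.3,0],
  [-330,81,-87,0,-66.3,0],
  [-330,81,-87,0,-66.3,0],
  [-330,81,-87,0,-66.3,0],
  [-330,81,-87,0,-66.3,0],
  [-330,81,-87,0,-66.3,0],
  [-330,81,-87,0,-66.3,0],
  [-330,81,-87,0,-66.3,0],
], claw=75)

```text
time_s: 2.9
tool_pos: [0.5083, -0.4121, 0.1233]
tool_rot: [-89.8, -0.2, -93.1]
force: [0.9, -0.1, 0.4]
grip_width: 0.0751
```

```bash
python3 -c "
from h import *
go(.507,-.41,.021,-93)
p=read_camera('top')[0][180:320,400:600,::-1]; cv2.imwrite('pics/t1.png',cv2.resize(p,None,fx=4,fy=4))
print(env.get_obs()['grip_width'])"
```

```text
2.9 [ 0.5083 -0.4121  0.1233] [-89.79  -0.18 -93.14] [ 0.93 -0.11  0.36]
move [ -2.4 102.3  -1.8] [-0.2  -0.14  0.18]
0.07518686471171238
```

View pics/t1.png

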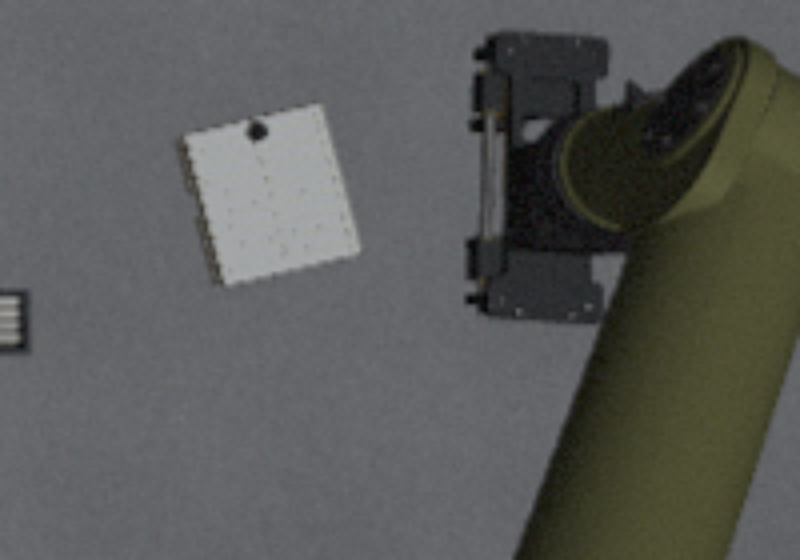

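The gripper, at crop (490,180), stands beside the tray's right side with its jaws along x. I'll lower it now.

Emit:
move_arm([
  [0,40,0,0,0,0],
  [0,75,0,0,0,0],
  [0,95,0,0,0,0],
  [0,101,0,0,0,0],
  [0,101,0,0,0,0],
  [-5,101,0,0,0,0],
])

```text
time_s: 3.45
tool_pos: [0.5083, -0.4073, 0.021]
tool_rot: [-89.9, -0.1, -93.1]
force: [0.3, -0.0, 0.6]
grip_width: 0.0753
```

```bash
python3 -c "
from h import *
go(.507,-.33,.02,-93)"
```

```text
3.45 [ 0.5083 -0.4073  0.021 ] [-89.88  -0.13 -93.14] [ 0.34 -0.02  0.6 ]
move [-77.1   0.8  -5.6] [-0.12 -0.14  0.13]
```

Emit:
move_arm([
  [-5,0,0,0,0,0],
  [-10,0,0,0,0,0],
  [-15,0,0,0,0,0],
  [-20,0,0,0,0,0],
  [-25,0,0,0,0,0],
  [-29,0,0,0,0,0],
  [-32,0,0,0,0,0],
  [-35,0,0,0,0,0],
  [-38,0,0,0,0,0],
  [-41,0,0,0,0,0],
  [-45,0,0,0,0,0],
  [-49,0,0,0,0,0],
  [-53,0,0,0,0,0],
  [-57,0,0,0,0,0],
  [-61,0,0,0,0,0],
  [-65,0,0,0,0,0],
  [-69,0,0,0,0,0],
  [-73,0,0,0,0,0],
  [-76,0,0,0,0,0],
  [-78,0,0,0,0,0],
])

```text
time_s: 5.12
tool_pos: [0.512, -0.3268, 0.0193]
tool_rot: [-90.0, -0.0, -93.0]
force: [1.0, -0.2, -0.3]
grip_width: 0.0748
```

```bash
cat >> h.py <<'E'
def tray(c="top",x=.51,y=-.25):
    p,d,W=cloud(c); a=p.astype(int)
    z=W[...,2]; m=(z>.030)&(z<.043)&(np.hypot(W[...,0]-x,W[...,1]-y)<.11)&(a.min(2)>110)
    m=m.astype(np.uint8); n,l,s,ce=cv2.connectedComponentsWithStats(m); k=1+np.argmax(s[1:,4]); P=W[l==k][:,:2]
    rc=cv2.minAreaRect(P.astype(np.float32)*1000); print(c,len(P),np.round(rc[0],1),np.round(rc[1],1),round(rc[2],1)); return p
E
python3 -c "
from h import *
p=tray('top');tray('side'); p=p[150:290,350:550,::-1]; cv2.imwrite('pics/t2.png',cv2.resize(p,None,fx=4,fy=4))
go(.52,-.25,.021,-93)"
```

```text
top 913 [ 504.2 -286.3] [119.1  94.4] 14.4
side 344 [ 502.3 -345.3] [22.7 93. ] 87.8
5.2167 [ 0.512  -0.3269  0.0193] [-90.     0.   -92.99] [ 1.09 -0.13 -0.3 ]
move [-77.2  -1.7   4. ] [-0.    0.01 -0.  ]
```

View pics/t2.png

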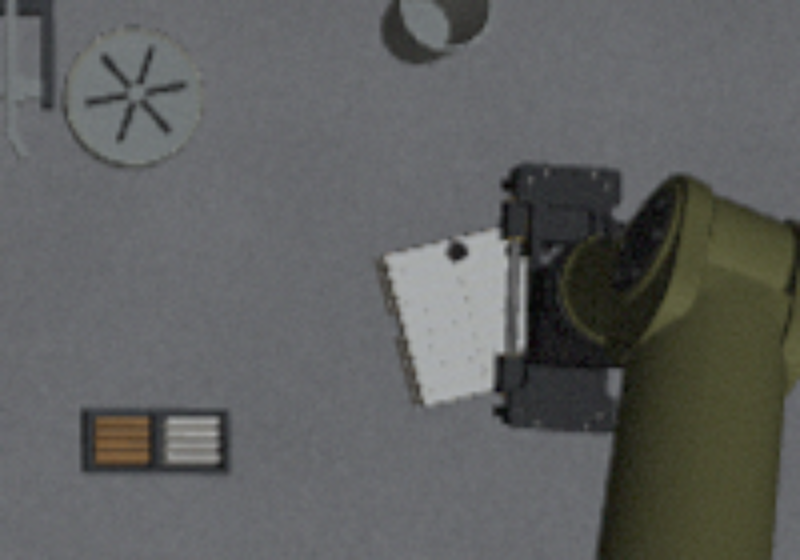

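```bash
python3 -c "
from h import *
for P in [(.512,-.327,.008),(.512,-.327,.078),(.467,-.327,.008),(.557,-.327,.008),(.461,-.361,.038),(.577,-.331,.038)]:
    t=pix('top',P);s=pix('side',P); print(P,np.round([(t[0]-350)*4,(t[1]-150)*4],0),np.round(s,0))
p=read_camera('side')[0][290:400,240:400,::-1]; cv2.imwrite('pics/s2.png',cv2.resize(p,None,fx=5,fy=5))
"
```

```text
(0.512, -0.327, 0.008) [502. 307.] [307. 376.]
(0.512, -0.327, 0.078) [531. 302.] [305. 366.]
(0.467, -0.327, 0.008) [503. 364.] [286. 377.]
(0.557, -0.327, 0.008) [501. 250.] [328. 375.]
(0.461, -0.361, 0.038) [559. 371.] [281. 390.]
(0.577, -0.331, 0.038) [518. 221.] [337. 373.]
```

View pics/s2.png

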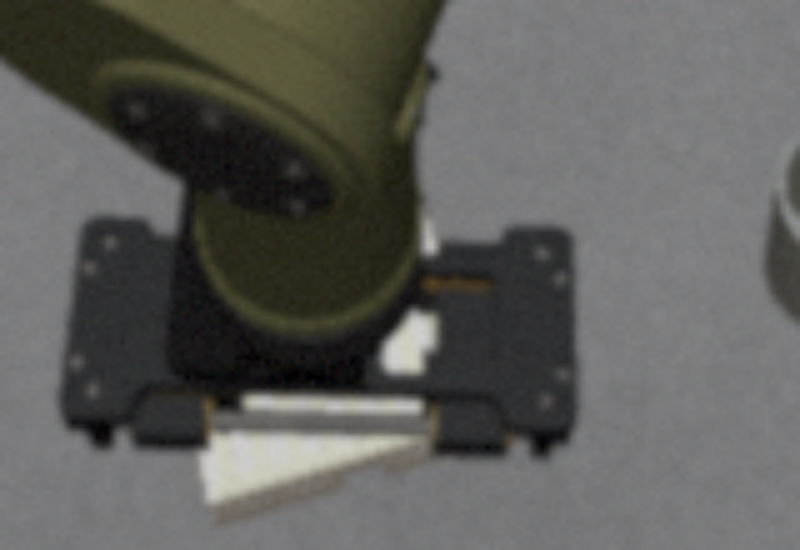

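```bash
python3 -c "
from h import *
p,d,W=cloud('side')
for u,v in [(210,500),(300,470),(340,405),(170,430),(470,430),(320,420),(100,440),(545,450),(410,345),(350,360),(140,400),(250,445),(420,450),(210,405),(435,415)]:
    U,V=240+u//5,290+v//5; print((u,v),W[V,U].round(3),p[V,U])
p,d,W=cloud('top')
print('top')
for u,v in [(485,250),(440,400),(510,300),(520,310),(510,220),(505,375),(522,340),(560,200),(508,300),(515,270)]:
    U,V=350+u//4,150+v//4; print((u,v),W[V,U].round(3),p[V,U])
m=(W[...,2]>.03)&(W[...,2]<.043)&(W[...,1]<-.2)&(W[...,1]>-.4)&(W[...,0]<.65); 
y=W[m]; print(np.percentile(y,[0,100],axis=0))
"
```

```text
(210, 500) [ 0.462 -0.36   0.036] [167 163 156]
(300, 470) [ 0.499 -0.35   0.037] [184 183 169]
(340, 405) [ 0.516 -0.325  0.036] [189 189 187]
(170, 430) [ 0.456 -0.36   0.136] [41 40 42]
(470, 430) [ 0.567 -0.363  0.135] [48 47 46]
(320, 420) [ 0.511 -0.357  0.129] [97 95 95]
(100, 440) [ 0.428 -0.359  0.122] [25 26 25]
(545, 450) [ 0.595 -0.368  0.123] [42 45 46]
(410, 345) [ 0.546 -0.302  0.039] [206 204 193]
(350, 360) [ 0.525 -0.361  0.214] [7 7 8]
(140, 400) [ 0.444 -0.349  0.134] [41 41 40]
(250, 445) [ 0.478 -0.34   0.038] [203 203 193]
(420, 450) [ 0.549 -0.339  0.018] [124 120 113]
(210, 405) [ 0.465 -0.335  0.077] [72 61 38]
(435, 415) [ 0.554 -0.357  0.132] [82 75 59]
top
(485, 250) [ 0.555 -0.304  0.039] [168 169 171]
(440, 400) [ 0.438 -0.279  0.002] [121 120 123]
(510, 300) [ 0.51  -0.296  0.125] [77 80 77]
(520, 310) [ 0.509 -0.33   0.044] [164 166 162]
(510, 220) [ 0.568 -0.294  0.133] [37 40 43]
(505, 375) [ 0.458 -0.291  0.127] [48 49 52]
(522, 340) [ 0.485 -0.331  0.037] [169 170 176]
(560, 200) [ 0.581 -0.326  0.151] [48 51 53]
(508, 300) [ 0.51  -0.296  0.125] [77 80 77]
(515, 270) [ 0.533 -0.298  0.128] [87 87 87]
[[ 0.43723648 -0.33711349  0.03013516]
 [ 0.57191956 -0.22661558  0.04299203]]
```

The tray has not moved, although the reported TCP puts the fingers inside its footprint. The fingers may really be higher than I think. I'll back off and tilt the gripper to see them against the cameras.

Emit:
move_arm([
  [30,0,0,0,0,0],
  [60,0,0,0,0,0],
  [90,0,0,0,0,0],
  [90,-40,0,0,0,0],
  [90,-80,0,0,0,0],
  [90,-80,0,0,0,7],
  [90,-80,0,0,0,14],
  [90,-80,0,0,0,21],
  [90,-80,0,0,0,28],
  [90,-80,0,0,0,35],
  [90,-80,0,0,0,40],
  [90,-80,0,0,0,40],
])

```text
time_s: 6.37
tool_pos: [0.5028, -0.421, 0.0915]
tool_rot: [-90.6, 40.4, -93.9]
force: [-1.7, -0.2, -2.8]
grip_width: 0.0747
```

```bash
python3 -c "
from h import *
o=env.get_obs(); print(o)
R=Ro.from_euler('xyz',o['tool_rot'],degrees=True).as_matrix(); t=o['tool_pos']
for c in ('top','side'):
    p,d,W=cloud(c); np.savez(c+'3.npz',p=p,W=W); q=p[:,:,::-1].copy()
    for L in (np.zeros(3),[0,.011,.0375],[0,.011,-.0375],[0,-.059,0.095],[0,-.059,-.095]):
        u=pix(c,t+R@np.array(L)); print(c,np.round(u,1)); cv2.circle(q,tuple(int(round(a)) for a in u),1,(0,0,255),-1)
    u,v=[int(a) for a in pix(c,t)]; u=min(max(u,80),560); v=min(max(v,60),340)
    a=np.hstack([p[v-60:v+60,u-80:u+80,::-1],q[v-60:v+60,u-80:u+80]]) ; cv2.imwrite(f'pics/{c}3.png',cv2.resize(a,None,fx=2.5,fy=2.5)); print(u-80,v-60)
"
```

```text
{'time_s': 6.3667, 'qpos': array([ 64.7028963 ,  50.51676123, -23.89317469,  60.56052023,
       -11.03981778,  99.66338318,  41.55333824]), 'joint_velocities': array([-2.04052192, -6.13201442, -1.37689276,  4.88672017,  1.96301585,
       -4.26043711, -0.71463993]), 'effort': array([-4.41410691e+00, -7.77462244e+01, -1.35525173e+01, -3.20427096e+01,
       -3.84207934e+00,  2.98690841e+00,  5.02574898e-02]), 'tool_pos': array([ 0.50284612, -0.42101273,  0.09146348]), 'tool_rot': array([-90.63272499,  40.38435087, -93.86020601]), 'force': array([-1.68357267, -0.20100375, -2.83122198]), 'wrist_torque': array([-0.85988151,  0.08219201,  0.02325609]), 'grip_width': 0.07470721557501359}
top [515.9 228.7]
top [512.8 216.3]
top [512.  241.2]
top [536.2 196.2]
top [534.5 262. ]
435 168
side [300.3 417. ]
side [320.8 414.4]
side [280.7 412.9]
side [354.  438.8]
side [241.8 434.6]
220 280
```

View pics/top3.png

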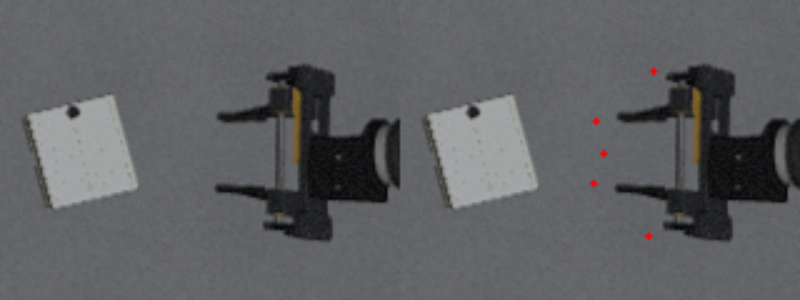

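View pics/side3.png

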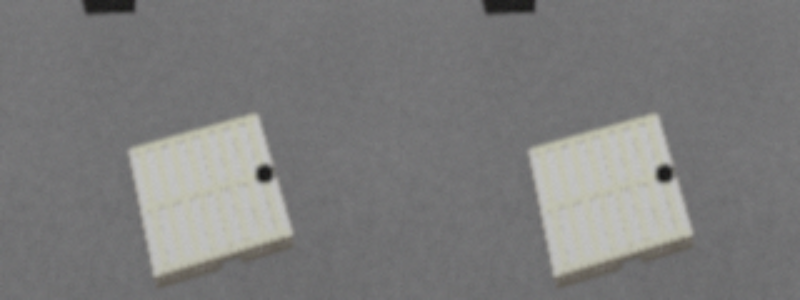

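```bash
python3 -c "
from h import *
o=env.get_obs(); R=Ro.from_euler('xyz',o['tool_rot'],degrees=True).as_matrix(); t=o['tool_pos']
f=np.load('top3.npz'); W=f['W'];p=f['p'].astype(int)
m=(p.max(2)<75)&(W[...,2]>.02)
u,v=np.meshgrid(range(640),range(400))
m&=(u>515)&(u<560)&(v>195)&(v<265)
L=(W[m]-t)@R
for r in (214,215,216,242,243,244):
  for c in range(519,534): 
    w=W[r,c]; 
    if p[r,c].max()<90: print(r,c,w.round(3),((w-t)@R).round(3))
print('max tool y',np.sort(L[:,1])[-10:].round(3), 'bar',)
"
```

```text
214 521 [ 0.555 -0.475 -0.001] [0.105 0.04  0.052]
214 522 [ 0.545 -0.43   0.118] [-0.006 -0.023  0.039]
214 523 [ 0.545 -0.435  0.112] [ 0.002 -0.021  0.04 ]
214 524 [ 0.545 -0.436  0.116] [ 0.001 -0.025  0.04 ]
214 525 [ 0.544 -0.436  0.125] [-0.006 -0.031  0.039]
214 526 [ 0.544 -0.437  0.129] [-0.008 -0.036  0.039]
214 527 [ 0.544 -0.439  0.13 ] [-0.007 -0.038  0.039]
214 528 [ 0.544 -0.444  0.126] [-0.001 -0.038  0.039]
214 529 [ 0.544 -0.445  0.13 ] [-0.002 -0.041  0.039]
214 530 [ 0.544 -0.448  0.131] [-0.    -0.044  0.039]
214 531 [ 0.543 -0.447  0.139] [-0.006 -0.05   0.039]
214 532 [ 0.544 -0.452  0.135] [ 0.    -0.049  0.039]
214 533 [ 0.544 -0.453  0.137] [-0.    -0.052  0.039]
215 522 [ 0.542 -0.431  0.115] [-0.003 -0.021  0.036]
215 523 [ 0.542 -0.433  0.116] [-0.001 -0.023  0.037]
215 524 [ 0.542 -0.435  0.12 ] [-0.003 -0.027  0.036]
215 525 [ 0.542 -0.438  0.12 ] [-0.001 -0.029  0.037]
215 526 [ 0.541 -0.438  0.126] [-0.005 -0.034  0.036]
215 527 [ 0.542 -0.443  0.121] [ 0.003 -0.033  0.037]
215 528 [ 0.541 -0.442  0.129] [-0.003 -0.039  0.036]
215 529 [ 0.541 -0.445 
[... 2327 characters left out ...]
.008 -0.026 -0.049]
244 523 [ 0.457 -0.429  0.121] [-0.005 -0.027 -0.049]
244 524 [ 0.457 -0.432  0.121] [-0.003 -0.029 -0.048]
244 525 [ 0.457 -0.434  0.122] [-0.001 -0.031 -0.048]
244 526 [ 0.457 -0.436  0.125] [-0.002 -0.035 -0.048]
244 527 [ 0.457 -0.437  0.129] [-0.004 -0.039 -0.048]
244 528 [ 0.457 -0.438  0.133] [-0.005 -0.042 -0.048]
244 529 [ 0.457 -0.443  0.13 ] [ 0.    -0.043 -0.048]
244 530 [ 0.457 -0.441  0.141] [-0.009 -0.05  -0.048]
244 531 [ 0.457 -0.445  0.138] [-0.003 -0.05  -0.048]
244 532 [ 0.457 -0.447  0.14 ] [-0.004 -0.053 -0.048]
244 533 [ 0.457 -0.447  0.145] [-0.006 -0.058 -0.048]
max tool y [-0.023 -0.023 -0.022 -0.021 -0.021 -0.021 -0.02  -0.02  -0.02  -0.019] bar
```

In the tilted view, the fingertips by depth (top px (522,215) and (521,243)) lie about 20 mm **behind** the reported TCP. They should be 11 mm ahead of it, so the reported TCP is about 31 mm too low. The earlier sweep skimmed just over the tray and nothing was disturbed. From here I'll treat the tips as being at TCP + 20 mm in height, and check that by touch.

```bash
python3 -c "
from h import *
go(.507,-.41,.03,-93)"
```

```text
6.4667 [ 0.5064 -0.4177  0.0971] [-90.14  40.05 -93.21] [1.02 0.   0.75]
move [37.3 56.3  0.3] [  0.06  -0.15 -40.05]
```

Emit:
move_arm([
  [0,0,0,0,0,-7],
  [0,0,0,0,0,-14],
  [0,0,0,0,0,-21],
  [10,10,0,0,0,-28],
  [20,25,0,0,0,-35],
  [30,45,0,0,0,-40],
  [37,56,0,0,0,-40],
  [37,56,0,0,0,-40],
  [37,56,0,0,0,-40],
])

```text
time_s: 7.22
tool_pos: [0.5081, -0.409, 0.0345]
tool_rot: [-89.9, -0.1, -92.9]
force: [-0.3, -0.7, 0.3]
grip_width: 0.0748
```

```bash
python3 -c "
from h import *
go(.507,-.41,-.01,-93)"
```

```text
7.2167 [ 0.5081 -0.409   0.0345] [-89.92  -0.1  -92.89] [-0.28 -0.7   0.33]
move [ 1.  44.5 -1.1] [-0.08  0.11  0.1 ]
```

Emit:
move_arm([
  [0,10,0,0,0,0],
  [0,18,0,0,0,0],
  [0,24,0,0,0,0],
  [0,28,0,0,0,0],
  [0,31,0,0,0,0],
  [0,34,0,0,0,0],
  [0,34,0,0,0,0],
])

```text
time_s: 7.8
tool_pos: [0.5071, -0.4095, -0.0024]
tool_rot: [-90.1, 0.0, -93.0]
force: [0.9, 0.5, 0.4]
grip_width: 0.0752
```

Emit:
move_arm([
  [0,3,0,0,0,0],
  [0,6,0,0,0,0],
  [0,9,0,0,0,0],
  [0,10,0,0,0,0],
  [0,10,0,0,0,0],
])

```text
time_s: 8.22
tool_pos: [0.5073, -0.4094, -0.0118]
tool_rot: [-90.0, 0.0, -93.0]
force: [0.6, -0.3, 0.8]
grip_width: 0.0746
```

At TCP z = −0.012 there is no contact, so the offset is confirmed and the tips are about 8 mm above the counter. I'll push now.

Emit:
move_arm([
  [-5,0,0,0,0,0],
  [-10,0,0,0,0,0],
  [-15,0,0,0,0,0],
  [-20,0,0,0,0,0],
  [-25,0,0,0,0,0],
  [-29,0,0,0,0,0],
  [-32,0,0,0,0,0],
  [-35,0,0,0,0,0],
  [-38,0,0,0,0,0],
  [-41,0,0,0,0,0],
  [-45,0,0,0,0,0],
  [-49,0,0,0,0,0],
  [-53,0,0,0,0,0],
  [-57,0,0,0,0,0],
  [-61,0,0,0,0,0],
  [-65,0,0,0,0,0],
  [-69,0,0,0,0,0],
  [-73,0,0,0,0,0],
  [-76,0,0,0,0,0],
  [-78,0,0,0,0,0],
])

```text
time_s: 9.88
tool_pos: [0.5117, -0.3311, -0.0115]
tool_rot: [-90.0, 0.0, -93.0]
force: [-1.1, -1.4, -0.6]
grip_width: 0.0753
```

```bash
python3 -c "
from h import *
p=tray('top'); p=p[150:290,350:550,::-1]; cv2.imwrite('pics/t4.png',cv2.resize(p,None,fx=4,fy=4))
go(.52,-.25,-.012,-93)"
```

```text
top 1181 [ 518.9 -262.8] [106.4 120. ] 88.4
9.9333 [ 0.5117 -0.3307 -0.0115] [-9.001e+01  3.000e-02 -9.298e+01] [-0.84  0.57  0.16]
move [-81.    0.5   4.1] [ 0.01  0.02 -0.03]
```

View pics/t4.png

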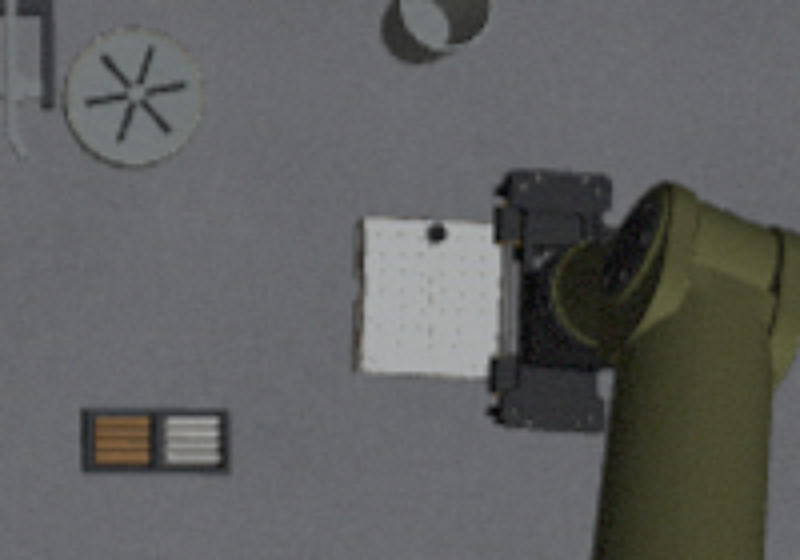

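The tray is square to the fingers, centre about (0.519, −0.265), in the middle of the corridor. I'll push along +y and turn the gripper to yaw −90 on the way.

Emit:
move_arm([
  [-3,0,0,0,0,0],
  [-7,0,0,0,-0.2,0],
  [-12,0,0,0,-0.4,0],
  [-17,0,-1,0,-0.6,0],
  [-22,0,-1,0,-0.8,0],
  [-27,0,-1,0,-1,0],
  [-32,0,-1,0,-1.2,0],
  [-37,0,-2,0,-1.4,0],
  [-42,0,-2,0,-1.6,0],
  [-47,0,-2,0,-1.8,0],
  [-52,0,-2,0,-2,0],
  [-57,0,-3,0,-2.2,0],
  [-62,0,-3,0,-2.4,0],
  [-67,0,-3,0,-2.6,0],
  [-72,0,-4,0,-2.8,0],
  [-77,0,-4,0,-3,0],
  [-82,0,-4,0,-3,0],
  [-87,0,-4,0,-3,0],
  [-92,0,-5,0,-3,0],
  [-97,0,-5,0,-3,0],
])

```text
time_s: 11.6
tool_pos: [0.5117, -0.2342, -0.0113]
tool_rot: [-90.0, -0.0, -90.0]
force: [-0.6, -1.7, 0.7]
grip_width: 0.075
```

```bash
python3 -c "
from h import *
tray('top',.52,-.16)
go(.515,.04,-.012,-90)"
```

```text
top 1129 [ 516.4 -163.7] [119.2  98.1] 0.4
11.65 [ 0.5118 -0.2328 -0.0114] [-9.001e+01  4.000e-02 -8.996e+01] [-0.3  -0.64  0.91]
move [-272.8    0.8    3.3] [ 0.01  0.04 -0.04]
```

Emit:
move_arm([
  [-4,0,0,0,0,0],
  [-9,0,0,0,0,0],
  [-14,0,0,0,0,0],
  [-20,0,0,0,0,0],
  [-26,0,0,0,0,0],
  [-32,0,0,0,0,0],
  [-38,0,0,0,0,0],
  [-44,0,0,0,0,0],
  [-50,0,0,0,0,0],
  [-56,0,0,0,0,0],
  [-62,0,0,0,0,0],
  [-68,0,0,0,0,0],
  [-74,0,0,0,0,0],
  [-80,0,0,0,0,0],
  [-86,0,0,0,0,0],
  [-92,0,0,0,0,0],
  [-98,0,0,0,0,0],
  [-104,0,0,0,0,0],
  [-109,0,0,0,0,0],
  [-114,0,0,0,0,0],
])

```text
time_s: 13.32
tool_pos: [0.5118, -0.1201, -0.0114]
tool_rot: [-90.0, -0.0, -90.0]
force: [0.2, -2.4, 1.4]
grip_width: 0.075
```

```bash
python3 -c "
from h import *
tray('top',.52,-.05);p=tray('side',.52,-.05); cv2.imwrite('pics/s5.png',p[:,:,::-1])
go(.515,.06,-.012,-90)"
```

```text
top 1096 [517.3 -47.6] [118.9  94.4] 0.3
side 133 [562.9 -18.2] [43.  23.4] 88.6
13.4167 [ 0.5118 -0.119  -0.0115] [-9.001e+01  6.000e-02 -8.995e+01] [-0.06  0.19 -0.23]
move [-179.     0.6    3.4] [ 0.01  0.05 -0.06]
```

View pics/s5.png

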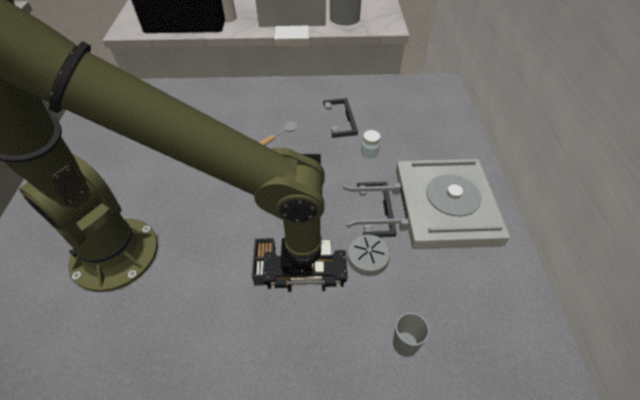

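The side view shows the gripper, near (300,265), passing between the caddy and rinser with clearance. I'll carry on.

Emit:
move_arm([
  [-4,0,0,0,0,0],
  [-9,0,0,0,0,0],
  [-14,0,0,0,0,0],
  [-20,0,0,0,0,0],
  [-26,0,0,0,0,0],
  [-32,0,0,0,0,0],
  [-38,0,0,0,0,0],
  [-44,0,0,0,0,0],
  [-50,0,0,0,0,0],
  [-56,0,0,0,0,0],
  [-62,0,0,0,0,0],
  [-68,0,0,0,0,0],
  [-74,0,0,0,0,0],
  [-80,0,0,0,0,0],
  [-86,0,0,0,0,0],
  [-92,0,0,0,0,0],
  [-98,0,0,0,0,0],
  [-104,0,0,0,0,0],
  [-109,0,0,0,0,0],
  [-114,0,0,0,0,0],
])

```text
time_s: 15.08
tool_pos: [0.5118, -0.0061, -0.0114]
tool_rot: [-90.0, -0.0, -90.0]
force: [-0.6, -1.3, -0.8]
grip_width: 0.0751
```

```bash
python3 -c "
from h import *
tray('top',.52,.06)
go(.512,.0595,-.012,-90)"
```

```text
top 1038 [516.  69.] [119.   90.9] 0.4
15.1333 [ 0.5119 -0.0048 -0.0114] [-8.999e+01  4.000e-02 -8.996e+01] [-0.   -0.17 -0.93]
move [-64.3   0.7   0.2] [-0.01  0.04 -0.04]
```

Emit:
move_arm([
  [-4,0,0,0,0,0],
  [-9,0,0,0,0,0],
  [-14,0,0,0,0,0],
  [-19,0,0,0,0,0],
  [-24,0,0,0,0,0],
  [-29,0,0,0,-0.1,0],
  [-34,0,0,0,-0.2,0],
  [-39,0,0,0,-0.3,0],
  [-44,0,0,0,-0.4,0],
  [-49,0,0,0,-0.5,0],
  [-53,0,0,0,-0.6,0],
  [-57,0,0,0,-0.6,0],
  [-60,0,0,0,-0.6,0],
  [-62,0,0,0,-0.6,0],
  [-64,0,0,0,-0.6,0],
  [-64,0,0,0,-0.6,0],
  [-60,0,0,0,-0.6,0],
  [-45,0,0,0,-0.6,0],
  [-45,-40,0,0,-0.6,0],
  [-45,-80,0,0,-0.6,0],
])

```text
time_s: 16.8
tool_pos: [0.509, 0.0378, 0.0669]
tool_rot: [-90.4, 0.1, -89.5]
force: [1.0, -0.3, 0.1]
grip_width: 0.075
```

```bash
python3 -c "
from h import *
tray('top',.52,.12)
go(.40,.125,.09,-179.4);go(.40,.125,.09,.6)
print(env.get_obs()['qpos'])"
```

```text
top 1239 [516.5 123.7] [116.1 106.5] 1.0
16.85 [0.5159 0.0391 0.0764] [-8.950e+01  5.000e-02 -8.943e+01] [3.91 1.47 4.83]
move [ -87.   -14.5 -114.9] [-0.35 89.96 -0.43]
16.85 [0.5159 0.0391 0.0764] [-8.950e+01  5.000e-02 -8.943e+01] [3.91 1.47 4.83]
move [ -87.   -14.5 -114.9] [ -0.43 -90.03   0.35]
[ 24.34797588  10.23570631 -34.20763404 109.85854236   6.57348821
  61.30820648 -11.98489073]
```

The tray is at (0.5165, 0.1237), yaw about 0.8°, and the bay's middle line there is y≈0.124. Next I go behind its front end.

Emit:
move_arm([
  [-20,-15,-30,0,-7,0],
  [-50,-15,-50,0,-14,0],
  [-86,-15,-85,0,-21,0],
  [-86,-15,-85,0,-28,0],
  [-86,-15,-85,0,-35,0],
  [-86,-15,-85,0,-42,0],
  [-86,-15,-85,0,-49,0],
  [-86,-15,-85,0,-56,0],
  [-86,-15,-85,0,-63,0],
  [-86,-15,-85,0,-70,0],
  [-86,-15,-85,0,-77,0],
  [-86,-15,-85,0,-84,0],
  [-86,-15,-85,0,-90,0],
  [-86,-15,-85,0,-90,0],
  [-86,-15,-85,0,-90,0],
  [-86,-15,-85,0,-90,0],
], claw=60)

```text
time_s: 18.18
tool_pos: [0.4259, 0.1237, 0.0834]
tool_rot: [-90.0, 0.0, 0.4]
force: [-0.2, -0.3, -0.5]
grip_width: 0.06
```

```bash
python3 -c "
from h import *
p=tray('top',.52,.12); cv2.imwrite('pics/t6.png',cv2.resize(p[130:330,240:440,::-1],None,fx=3,fy=3))
go(.43,.1235,-.0115,.7)
print(env.get_obs()['qpos'])"
```

```text
top 917 [522.7 123.5] [103.5 106.6] 1.1
18.2333 [0.4259 0.1236 0.0835] [-8.999e+01  1.000e-02  4.600e-01] [-0.14 -0.21  0.34]
move [ 4.1 95.  -0.2] [-0.01 -0.24 -0.01]
[ 22.15962665   0.28782609 -41.36358591 118.1532446    0.20539251
  61.63335431  71.15462889]
```

View pics/t6.png

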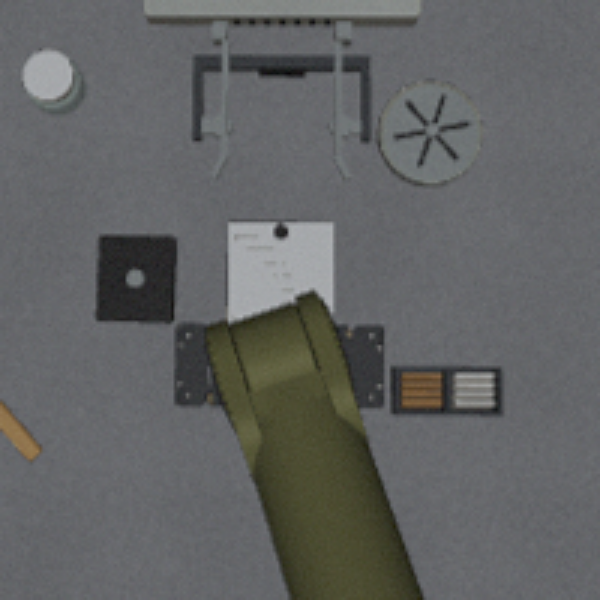

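The tray stands square in front of the bay with its hole at the back, at crop (281,232). The gripper is behind its front end, so I'll lower it.

Emit:
move_arm([
  [2,30,0,0,0,0],
  [3,60,0,0,0,0],
  [3,80,0,0,0,0],
  [3,90,0,0,0,0],
  [3,94,0,0,0,0],
  [3,95,0,0,0,0],
  [3,95,0,0,0,0],
])

```text
time_s: 18.82
tool_pos: [0.4298, 0.1238, -0.0107]
tool_rot: [-90.0, -0.1, 0.6]
force: [-0.6, -0.6, 0.8]
grip_width: 0.0598
```

```bash
python3 -c "
from h import *
go(.52,.1245,-.0115,.7)"
```

```text
18.8167 [ 0.4298  0.1238 -0.0107] [-8.999e+01 -7.000e-02  5.600e-01] [-0.58 -0.6   0.79]
move [90.2  0.9 -0.2] [-0.01 -0.14  0.07]
```

Emit:
move_arm([
  [5,0,0,0,0,0],
  [10,0,0,0,0,0],
  [14,0,0,0,0,0],
  [17,0,0,0,0,0],
  [20,0,0,0,0,0],
  [23,0,0,0,0,0],
  [26,0,0,0,0,0],
  [29,0,0,0,0,0],
  [32,0,0,0,0,0],
  [35,0,0,0,0,0],
  [38,0,0,0,0,0],
  [41,0,0,0,0,0],
  [44,0,0,0,0,0],
  [47,0,0,0,0,0],
  [50,0,0,0,0,0],
  [53,0,0,0,0,0],
  [55,0,0,0,0,0],
  [56,0,0,0,0,0],
])

```text
time_s: 20.32
tool_pos: [0.4854, 0.1241, -0.0115]
tool_rot: [-90.0, -0.0, 0.6]
force: [-2.2, -0.6, 0.4]
grip_width: 0.0601
```

```bash
python3 -c "
from h import *
p=tray('top',.55,.12); cv2.imwrite('pics/t7.png',cv2.resize(p[130:230,270:410,::-1],None,fx=5,fy=5))
go(.54,.1247,-.0115,.7)"
```

```text
top 600 [576.  124.5] [ 79.4 106.9] 0.9
20.3667 [ 0.4855  0.1242 -0.0114] [-8.999e+01 -1.000e-02  5.700e-01] [-1.23 -0.73 -0.7 ]
move [54.5  0.1  0. ] [-0.01 -0.13  0.01]
```

View pics/t7.png

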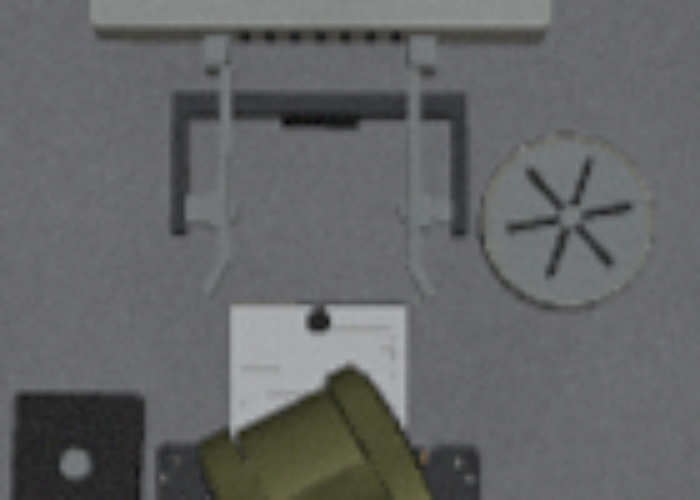

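The tray's edges at crop x 230 and 408 line up with the guides (inner faces ≈232 and 409). I'll go on slowly into the lead-ins.

Emit:
move_arm([
  [2,0,0,0,0,0],
  [5,0,0,0,0,0],
  [8,0,0,0,0,0],
  [11,0,0,0,0,0],
  [14,0,0,0,0,0],
  [17,0,0,0,0,0],
  [20,0,0,0,0,0],
  [23,0,0,0,0,0],
  [26,0,0,0,0,0],
  [28,0,0,0,0,0],
  [30,0,0,0,0,0],
])

```text
time_s: 21.28
tool_pos: [0.5151, 0.1245, -0.0114]
tool_rot: [-90.0, 0.0, 0.6]
force: [-2.7, 0.6, 2.3]
grip_width: 0.06
```

Emit:
move_arm([
  [2,0,0,0,0,0],
  [4,0,0,0,0,0],
  [6,0,0,0,0,0],
  [8,0,0,0,0,0],
  [10,0,0,0,0,0],
  [12,0,0,0,0,0],
  [14,0,0,0,0,0],
  [16,0,0,0,0,0],
  [18,0,0,0,0,0],
  [20,0,0,0,0,0],
])

```text
time_s: 22.12
tool_pos: [0.5352, 0.1246, -0.0114]
tool_rot: [-90.0, 0.0, 0.6]
force: [-2.3, -1.2, 1.8]
grip_width: 0.0599
```

```bash
python3 -c "
from h import *
p=tray('top',.61,.12); cv2.imwrite('pics/t8.png',cv2.resize(p[130:230,270:410,::-1],None,fx=5,fy=5))
go(.54,.1247,-.0115,.7)"
```

```text
top 438 [634.4 123.8] [ 64.3 110.4] 0.8
22.1667 [ 0.5358  0.1246 -0.0114] [-8.999e+01 -5.000e-02  5.700e-01] [-0.88 -0.23  0.7 ]
move [4.2 0.1 0. ] [-0.01 -0.13  0.05]
```

View pics/t8.png

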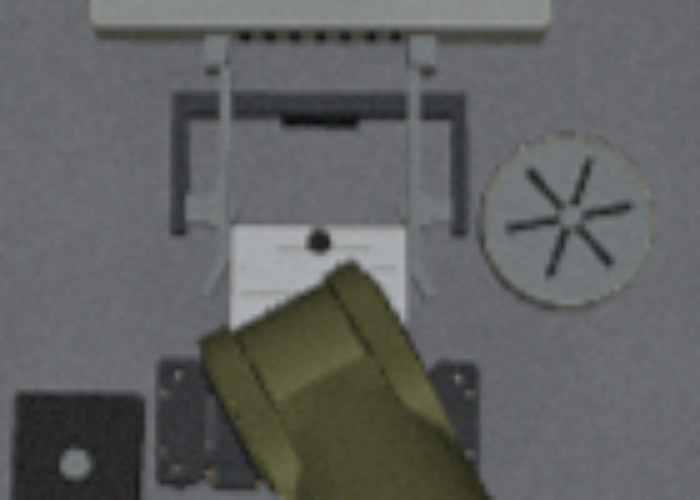

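The tray has entered between the guides. I'll continue through the catches in small steps.

Emit:
move_arm([
  [2,0,0,0,0,0],
  [4,0,0,0,0,0],
  [6,0,0,0,0,0],
  [8,0,0,0,0,0],
  [10,0,0,0,0,0],
  [12,0,0,0,0,0],
  [14,0,0,0,0,0],
  [16,0,0,0,0,0],
  [18,0,0,0,0,0],
  [20,0,0,0,0,0],
])

```text
time_s: 23.0
tool_pos: [0.5556, 0.1247, -0.0116]
tool_rot: [-90.0, -0.0, 0.6]
force: [-1.8, -0.2, -0.9]
grip_width: 0.06
```

Emit:
move_arm([
  [2,0,0,0,0,0],
  [4,0,0,0,0,0],
  [6,0,0,0,0,0],
  [8,0,0,0,0,0],
  [10,0,0,0,0,0],
  [12,0,0,0,0,0],
  [14,0,0,0,0,0],
  [16,0,0,0,0,0],
  [18,0,0,0,0,0],
  [20,0,0,0,0,0],
])

```text
time_s: 23.83
tool_pos: [0.5752, 0.125, -0.0115]
tool_rot: [-90.0, -0.0, 0.6]
force: [-0.6, 0.2, -0.6]
grip_width: 0.0601
```

```bash
python3 -c "
from h import *
p=tray('top',.65,.12); cv2.imwrite('pics/t9.png',cv2.resize(p[130:230,270:410,::-1],None,fx=5,fy=5))
go(.6,.125,-.0115,.7)"
```

```text
top 191 [680.  151.5] [48.9 57. ] 1.0
23.8833 [ 0.5757  0.125  -0.0114] [-9.0e+01 -4.0e-02  5.6e-01] [-0.47  0.06 -0.9 ]
move [24.3  0.1 -0.2] [-0.   -0.14  0.04]
```

View pics/t9.png

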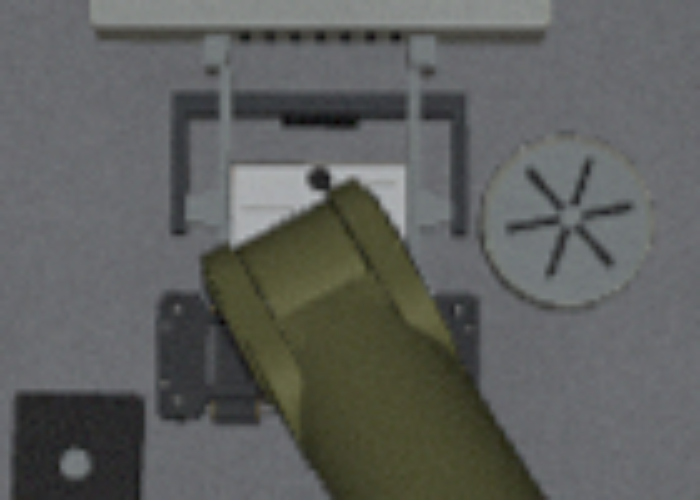

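About 30 mm are left to the buffer (crop row 120; the tray's edge is at row 163). From here I use smaller steps.

Emit:
move_arm([
  [1.5,0,0,0,0,0],
  [3,0,0,0,0,0],
  [4.5,0,0,0,0,0],
  [6,0,0,0,0,0],
  [7.5,0,0,0,0,0],
  [9,0,0,0,0,0],
  [10.5,0,0,0,0,0],
  [12,0,0,0,0,0],
  [12,0,0,0,0,0],
])

```text
time_s: 24.63
tool_pos: [0.5876, 0.1251, -0.0114]
tool_rot: [-90.0, -0.0, 0.6]
force: [0.1, 0.3, 1.5]
grip_width: 0.06
```

Emit:
move_arm([
  [1,0,0,0,0,0],
  [2,0,0,0,0,0],
  [3,0,0,0,0,0],
  [4,0,0,0,0,0],
  [5,0,0,0,0,0],
  [6,0,0,0,0,0],
  [6,0,0,0,0,0],
])

```text
time_s: 25.22
tool_pos: [0.5934, 0.1252, -0.0115]
tool_rot: [-90.0, -0.0, 0.6]
force: [-2.0, -0.4, 1.0]
grip_width: 0.0599
```

```bash
python3 -c "
from h import *
p=tray('top',.65,.12); cv2.imwrite('pics/t10.png',cv2.resize(p[130:230,270:410,::-1],None,fx=5,fy=5))
go(.6,.125,-.0115,.7)"
```

```text
top 171 [711.9 157. ] [58.2 58.1] 11.3
25.2667 [ 0.5934  0.1252 -0.0114] [-8.999e+01 -3.000e-02  5.700e-01] [-1.17 -0.94  0.8 ]
move [ 6.6  0.1 -0.3] [-0.01 -0.13  0.03]
```

View pics/t10.png

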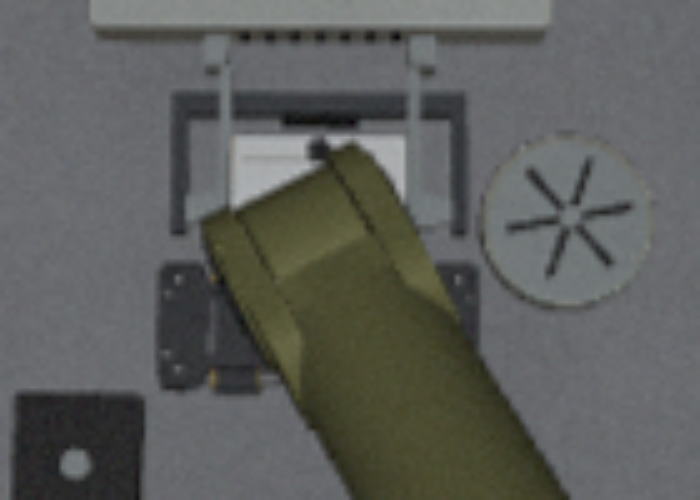

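Emit:
move_arm([
  [1,0,0,0,0,0],
  [2,0,0,0,0,0],
  [3,0,0,0,0,0],
  [3,0,0,0,0,0],
])

```text
time_s: 25.6
tool_pos: [0.5967, 0.1252, -0.0115]
tool_rot: [-90.0, -0.1, 0.6]
force: [-1.1, -0.7, 0.2]
grip_width: 0.0603
```

Emit:
move_arm([
  [1,0,0,0,0,0],
  [2,0,0,0,0,0],
  [3,0,0,0,0,0],
  [3,0,0,0,0,0],
])

```text
time_s: 25.93
tool_pos: [0.5998, 0.125, -0.0113]
tool_rot: [-90.0, -0.1, 0.5]
force: [-0.2, 0.3, 0.7]
grip_width: 0.06
```

Emit:
move_arm([
  [1,0,0,0,0,0],
  [1,0,0,0,0,0],
  [1,0,0,0,0,0],
])

```text
time_s: 26.18
tool_pos: [0.6002, 0.1252, -0.0114]
tool_rot: [-90.0, -0.0, 0.6]
force: [-0.4, 0.0, 0.4]
grip_width: 0.0599
```

```bash
python3 -c "
from h import *
p=tray('top',.65,.12); cv2.imwrite('pics/t11.png',cv2.resize(p[130:230,270:410,::-1],None,fx=5,fy=5))
go(.6,.125,-.0115,.7)"
```

```text
top 181 [712.2 158.4] [48.6 57.2] 1.1
26.2333 [ 0.6001  0.1252 -0.0114] [-9.0e+01 -1.0e-02  5.7e-01] [-0.14  0.24 -0.45]
move [-0.1  0.1 -0.2] [ 0.   -0.13  0.01]
```

View pics/t11.png

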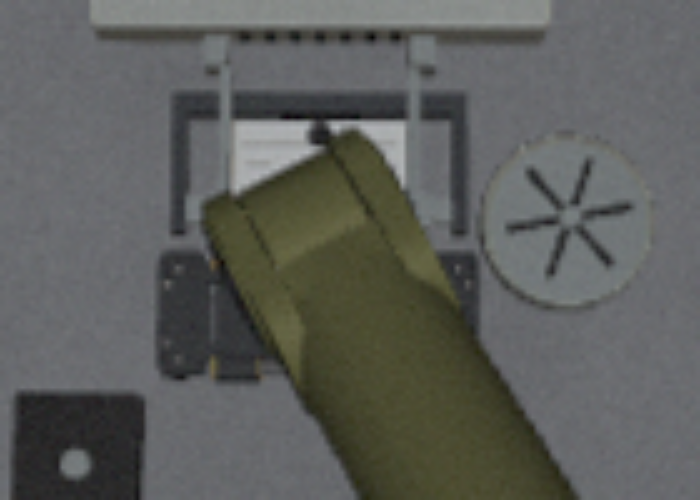

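The tray's back edge is at crop row 120 and covers the buffer. The force has gone to about 0, so the catches seem to have snapped in and drawn it on. Now I press by feel.

Emit:
move_arm([
  [1,0,0,0,0,0],
  [1,0,0,0,0,0],
])

```text
time_s: 26.4
tool_pos: [0.6012, 0.1253, -0.0114]
tool_rot: [-90.0, -0.0, 0.6]
force: [-0.2, 0.1, -0.3]
grip_width: 0.06
```

Emit:
move_arm([
  [1,0,0,0,0,0],
  [1,0,0,0,0,0],
])

```text
time_s: 26.57
tool_pos: [0.6022, 0.1253, -0.0114]
tool_rot: [-90.0, -0.0, 0.6]
force: [-0.3, 0.4, 0.4]
grip_width: 0.0603
```

Emit:
move_arm([
  [1,0,0,0,0,0],
  [1,0,0,0,0,0],
])

```text
time_s: 26.73
tool_pos: [0.6031, 0.1253, -0.0115]
tool_rot: [-90.0, 0.0, 0.6]
force: [-0.4, -0.6, 0.7]
grip_width: 0.0601
```

Emit:
move_arm([
  [1,0,0,0,0,0],
  [1,0,0,0,0,0],
])

```text
time_s: 26.9
tool_pos: [0.6035, 0.1254, -0.0115]
tool_rot: [-90.0, 0.1, 0.6]
force: [-2.0, -0.3, 2.4]
grip_width: 0.06
```

Emit:
move_arm([
  [1,0,0,0,0,0],
  [1,0,0,0,0,0],
])

```text
time_s: 27.07
tool_pos: [0.6046, 0.1254, -0.0116]
tool_rot: [-90.0, 0.1, 0.6]
force: [-2.5, -0.6, 1.1]
grip_width: 0.0599
```

Emit:
move_arm([
  [0.5,0,0,0,0,0],
  [0.5,0,0,0,0,0],
])

```text
time_s: 27.23
tool_pos: [0.6048, 0.1255, -0.0116]
tool_rot: [-90.0, 0.1, 0.6]
force: [-4.3, 0.0, 3.2]
grip_width: 0.0599
```

Emit:
move_arm([
  [0.5,0,0,0,0,0],
  [0.5,0,0,0,0,0],
])

```text
time_s: 27.4
tool_pos: [0.6051, 0.1255, -0.0116]
tool_rot: [-90.0, 0.1, 0.6]
force: [-5.6, -0.1, 3.0]
grip_width: 0.0599
```

Emit:
move_arm([
  [0.5,0,0,0,0,0],
  [0.5,0,0,0,0,0],
])

```text
time_s: 27.57
tool_pos: [0.605, 0.1255, -0.0116]
tool_rot: [-90.0, 0.2, 0.6]
force: [-6.9, 0.4, 4.3]
grip_width: 0.0598
```

Emit:
move_arm([
  [0.5,0,0,0,0,0],
  [0.5,0,0,0,0,0],
])

```text
time_s: 27.73
tool_pos: [0.6052, 0.1255, -0.0116]
tool_rot: [-90.0, 0.2, 0.6]
force: [-6.7, 0.6, 6.4]
grip_width: 0.0602
```

The force is building as it should, but the fingers are also bearing down (fz 6 N). I'll ease up slightly while pressing on.

Emit:
move_arm([
  [0.5,-0.6,0,0,0,0],
  [0.5,-0.6,0,0,0,0],
])

```text
time_s: 27.9
tool_pos: [0.6055, 0.1255, -0.0116]
tool_rot: [-90.0, 0.2, 0.6]
force: [-5.9, -0.3, 2.4]
grip_width: 0.0602
```

Emit:
move_arm([
  [0.5,-0.6,0,0,0,0],
  [0.5,-0.6,0,0,0,0],
])

```text
time_s: 28.07
tool_pos: [0.6056, 0.1254, -0.0114]
tool_rot: [-90.0, 0.3, 0.6]
force: [-6.5, 0.6, -0.3]
grip_width: 0.06
```

Emit:
move_arm([
  [0.5,-0.1,0,0,0,0],
  [1,-0.2,0,0,0,0],
  [1,-0.2,0,0,0,0],
])

```text
time_s: 28.32
tool_pos: [0.6057, 0.1255, -0.0115]
tool_rot: [-90.0, 0.4, 0.6]
force: [-8.9, 1.0, 0.6]
grip_width: 0.06
```

Emit:
move_arm([
  [0.5,-0.2,0,0,0,0],
  [1,-0.3,0,0,0,0],
  [1,-0.3,0,0,0,0],
])

```text
time_s: 28.57
tool_pos: [0.6058, 0.1255, -0.0115]
tool_rot: [-90.0, 0.5, 0.6]
force: [-9.4, 1.1, 0.6]
grip_width: 0.0603
```

Emit:
move_arm([
  [0.5,-0.2,0,0,0,0],
  [1,-0.4,0,0,0,0],
  [1,-0.4,0,0,0,0],
  [1,-0.4,0,0,0,0],
])

```text
time_s: 28.9
tool_pos: [0.606, 0.1255, -0.0115]
tool_rot: [-90.1, 0.6, 0.6]
force: [-10.3, -0.5, 1.3]
grip_width: 0.06
```

Emit:
move_arm([
  [0.5,-0.2,0,0,0,0],
  [1,-0.4,0,0,0,0],
  [1,-0.4,0,0,0,0],
  [1,-0.4,0,0,0,0],
])

```text
time_s: 29.23
tool_pos: [0.6062, 0.1254, -0.0114]
tool_rot: [-90.1, 0.6, 0.6]
force: [-11.1, -0.5, 0.8]
grip_width: 0.0599
```

Emit:
move_arm([
  [0.5,-0.2,0,0,0,0],
  [1,-0.4,0,0,0,0],
  [1.2,-0.4,0,0,0,0],
  [1.2,-0.4,0,0,0,0],
  [1.2,-0.4,0,0,0,0],
  [1.2,-0.4,0,0,0,0],
  [1.2,-0.4,0,0,0,0],
  [1.2,-0.4,0,0,0,0],
])

```text
time_s: 29.9
tool_pos: [0.6064, 0.1254, -0.0114]
tool_rot: [-90.1, 0.8, 0.6]
force: [-13.0, -0.1, 0.6]
grip_width: 0.0601
```

```bash
python3 -c "
from h import *
print(env.get_obs()['force'])
p=read_camera('side')[0]; cv2.imwrite('pics/s12.png',cv2.resize(p[150:270,310:450,::-1],None,fx=5,fy=5))"
```

```text
[-13.00927984  -0.10365549   0.60603304]
```

View pics/s12.png

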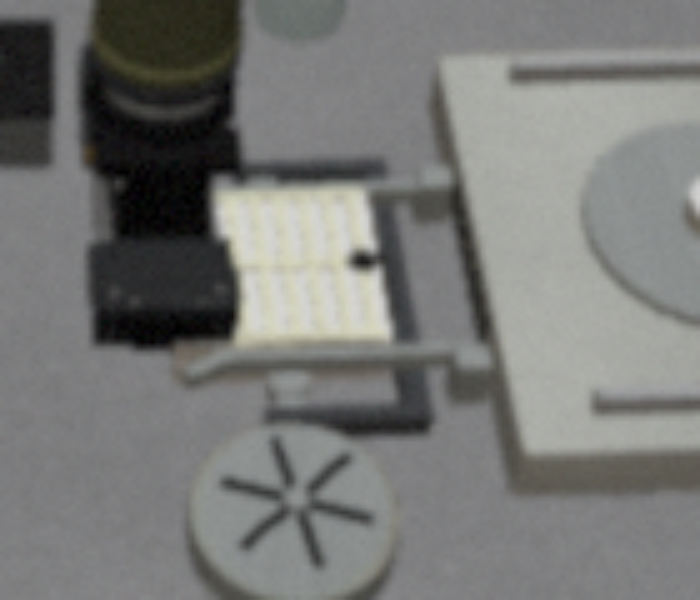

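The tray's back (crop x≈390) stands square against the stop at 13 N. I'll release slowly, back off and lift clear.

Emit:
move_arm([
  [-1.5,0,0,0,0,0],
  [-3,0,0,0,0,0],
  [-4.5,0,0,0,0,0],
  [-6,0,0,0,0,0],
  [-8,0,0,0,0,0],
  [-12,0,0,0,0,0],
  [-18,0,0,0,0,0],
  [-26,0,0,0,0,0],
  [-36,0,0,0,0,0],
  [-40,-10,0,0,0,0],
  [-40,-40,0,0,0,0],
  [-60,-80,0,0,0,0],
  [-100,-120,0,0,0,0],
  [-130,-150,0,0,0,0],
  [-160,-170,0,0,0,0],
  [-160,-170,0,0,0,0],
])

```text
time_s: 31.28
tool_pos: [0.4514, 0.1252, 0.1657]
tool_rot: [-90.1, -0.3, 0.7]
force: [1.1, 0.3, -0.7]
grip_width: 0.06
```

```bash
python3 -c "
from h import *
for c in('top','side'): p=tray(c,.67,.125); b=(130,230,270,410) if c=='top' else (150,270,310,450); cv2.imwrite(f'pics/{c}13.png',cv2.resize(p[b[0]:b[1],b[2]:b[3],::-1],None,fx=5,fy=5))
print(env.get_obs()['force'])"
```

```text
top 1210 [690. 128.] [146.  116.8] 1.2
side 1482 [689.1 126.6] [149.  142.6] 1.6
[-0.48486184  0.2113851   0.03008972]
```

View pics/top13.png

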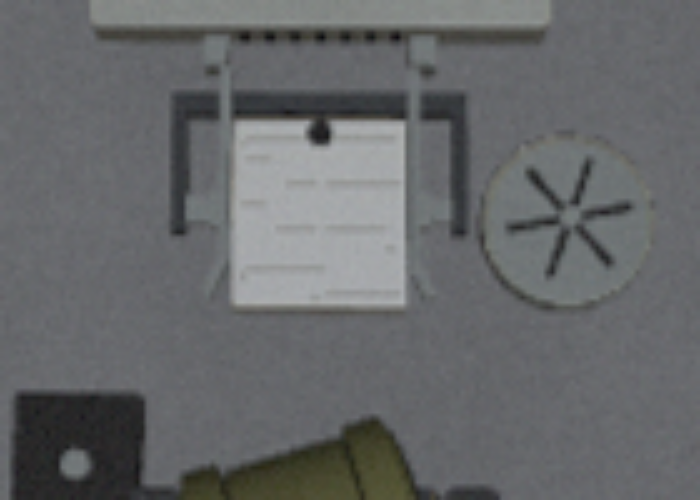

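View pics/side13.png

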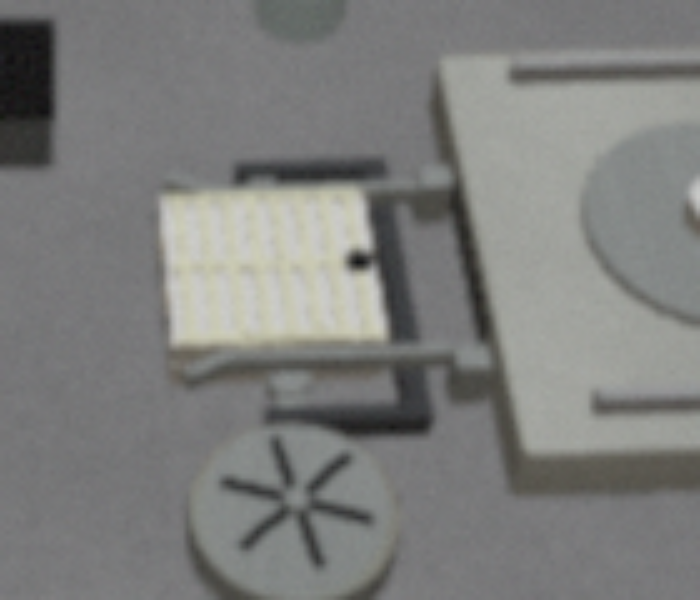

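The tray lies square in the bay with its back at the stop, and the arm is clear of it. I'll hand it in.

```bash
python3 -c "
from h import *
print(job.sign_off())"
```

```text
the job is handed in; nothing more can be done
None
```

I slid the tray along the counter between the caddy and rinser, squared it up before the bay, and pushed it back-end first through the catches to the stop. I then pressed it at 13 N, the most I read at any point, for about half a second. After that I backed straight off and lifted clear, and handed the job in at about 31 s.

**Last checks**
- **Placing:** both cameras show the tray square between the guides, hole end at the stop and its front out of the mouth. By eye it sprang back slightly when I let go, and nothing touches it. The outline fit in the final pictures was no use, because it took in the guides as well. The bay frame was only known to a few mm.
- **Catches:** I inferred the click from touch. Near the end the push force dropped to about 0 and the tray moved ahead of the fingers, before the buffer met it. The pictures are too coarse to show the 3 mm roller travel.
- **Buffer:** its travel is also inferred, from force and finger movement, at roughly 1 to 2.5 mm. The upper end of that is past the 2 mm given for a good press.
- **Obstacles and loose things:** I saw no contact with the rinser, caddy or lid box. I did not re-measure the tumbler, jar and spoon at the end.

**One disagreement with the data:** by camera depth, the fingertips lie about 20 mm behind the reported tool point, not 11 mm ahead of it. Because of this my first sweep passed just over the tray without moving it. I corrected the height and confirmed it by lowering to a reported height of −12 mm without contact.

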